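# Sweep loose nuts into the parts stop

## Task

Sweep the three loose hexagon nuts across the bench top with the fingertips, through the open mouth of the low three-sided metal stop, until every nut lies flat and fully inside it, then take the hand away. Only push the nuts gently along the bench: do not pinch, lift or flick them. Leave the other things standing about where they are; in particular do not shift or topple the upright bolt.

Things in the scene. Friction and masses are not known exactly. Their poses are not given: they have to be found in the camera images.
- parts_stop: low three-sided stop of bare sheet metal fixed to the bench, no floor; walls 25 mm high, 3 mm thick (rims 5 mm), 15 mm foot flanges outside the side walls. Origin on the bench in the middle of the inside; x points from the open mouth (x = -45 mm) to the back wall (+45 mm), roughly to the robot's left; side walls at y = -60 and +60 mm, so inside 90 deep x 120 wide
- nut_0_centre (a point): a plain steel hexagon nut lying flat, 22 mm across flats, 25 mm across corners, 13 mm high, about 33 g, free to slide on the bench; the point is its centre, half-way up. The three nuts are alike
- nut_0: the same nut; origin at the centre of its underside
- nut_1_centre (a point): a plain steel hexagon nut lying flat, 22 mm across flats, 25 mm across corners, 13 mm high, about 33 g, free to slide on the bench; the point is its centre, half-way up. The three nuts are alike
- nut_1: the same nut; origin at the centre of its underside
- nut_2_centre (a point): a plain steel hexagon nut lying flat, 22 mm across flats, 25 mm across corners, 13 mm high, about 33 g, free to slide on the bench; the point is its centre, half-way up. The three nuts are alike
- nut_2: the same nut; origin at the centre of its underside
- bolt: hexagon bolt standing upright on its head, 24 x 28 mm head, 60 mm tall; origin at the centre of its underside; loose bystander, not part of the job
- round_block: round flat steel hardness reference block, diameter 60 mm, 16 mm high; origin at the centre of its underside; loose bystander, not part of the job
- square_plate: square steel plate 60 x 60 x 12 mm lying flat; origin at the centre of its underside; loose bystander, not part of the job
- steel_bar: flat rectangular steel sample 24 x 70 x 10 mm lying flat near the open case; origin at the centre of its underside, y along its length; loose bystander, not part of the job
- magnet: pot magnet, diameter 32 mm, with a knob on top, 27 mm high; origin at the centre of its underside; loose bystander, not part of the job
- mount: black resin specimen disc, diameter 30 mm, 21 mm high, standing flat; origin at the centre of its underside; loose bystander, not part of the job

How it is judged:
By the outcome, as a careful person would: the job done as asked, in the order asked, and still so for the second after the job is handed in, with the robot touching nothing.
It also fails if it takes over 64 s, if anything falls off the work surface, if the arm or the gripper's body presses on something with over 40 N, if the wrist force passes 120 N, or if a joint passes its speed limit or range.

## Robot

A 6-joint arm with a two-finger parallel gripper is mounted at the origin on a cart in front of the work surface, level with it; the furniture and walls round the work are solid. World frame = base frame: x ahead of the robot, y to its left, z up, the work surface at z = 0. Lengths are in m, angles in rad, forces in N, time in s.
With the tool pointing down it reaches from about 0.375 to 0.9 m from the base axis. Payload 3.1 kg.
Tool frame: the origin (TCP) lies midway between the tips of the shut fingers; the grasp point (between the pads) lies 19 mm behind it (manip.hold_point_z is the distance from the TCP to the grasp point, in m); x points along the fingers, y is the direction in which the jaws open and shut, and the axes are right-handed (so a half turn about x gives the same grasp; the last joint's range is limited). The gripper opens to 85 mm and grips with 20 to 120 N. Pads are 22 mm wide; open, the fingers measure 114 mm over their backs; the gripper's body (76 mm by 85 mm) begins 54 mm behind the grasp point. The pads swing forward as they close: fully open they stand 13 mm farther back than shut.
Start: joints at [0.985, 0.527, 1.433, -0, 1.181, -0.178], TCP at [0.248, 0.574, 0.231] pointing down, gripper open.
Joint ranges: [-3.08, 3.08], [-0.75, 2.2], [0.22, 2.44], [-1.43, 4.57], [0, 2.65], [-2.85, 2.85]. Speed limits (rad/s): [2.79, 2.79, 3.14, 3.14, 3.14, 3.14].

## Interface

Orientations are given as a unit quaternion [x, y, z, w].
In Python, from station import manip, snapshot gives the robot as it stands.
- The arm moves only by the tool play_rows, never from a script. Its argument "series" is a list of rows, each a list of 4 numbers: the shift along the tool's x, y, z in m, then the turn about the tool's x in degrees. In form: [[tx, ty, tz, spin], ...]. A call has 1 to 20 rows; each row is the pose to reach, as a shift and turn from the pose measured when the call began, along the tool's axes at that moment; what a row does not reach only later rows make up. A row lasts 1/10 s, in which the tool goes at most 50 mm and 8.59 degrees, less where a joint would pass 70% of its speed; a pose out of reach is approached as far as the arm can. A call with a gripper value outside its range is refused whole. "claw" is the opening in per cent of the stroke, from 0 (shut) to 100 (fully open), set as the call begins (left out, the last holds). The fingers move at their own pace and stop on an object; "force" is the grip in N (left out, the last holds). Time passes only in rows, so rows that repeat a pose let the fingers close. It gives the time, the measured TCP pose, the force and the opening at its end, in the units of the state.
- manip.sense(): the state, without advancing time (a new reading comes with each control period).
- snapshot(name): name is "scene" or "side" or "wrist"; returns a dict with "image" (480x640x3 uint8, blue, green, red), "depth" (480x640 float32, m along the optical axis (not along the pixel's ray), 0 where there is no reading), "fov_y" (degrees; the focal length in pixels is half the picture's height over the tangent of half this angle, whatever the lens; pixels are square), "cx", "cy" (the principal point, pixels), "dist" ([k1, k2, p1, p2, k3] as OpenCV has them; the pictures are not rectified), "R" (3x3) and "t" (3): a world point X has camera coordinates R X + t. Camera axes: x right, y down, z forward; pixel columns grow to the right and rows downward; lengths in m; the calibration is good to about 2 mm. A picture is of the moment at which its call begins.
- manip.sign_off(): hands the job in, once; it reports no verdict.
The state is a dict: "t": time; "q": joint angles; "qd": joint speeds; "tau": joint torques, N m; "tcp_pos": TCP position; "tool_rot": TCP orientation; "force": force on the tool from outside, world axes, zero at the start; "ft_torque": the same for the moment, N m; "finger_gap": opening from 0.0 (shut) to 1.0 (fully open).
Only numpy, scipy, OpenCV 4.12 (cv2) and the standard library are available. Lean on these libraries where they do the work, as an engineer would, in place of code of your own. Each camera call takes 0.05 s, during which the arm holds its last target.

## Working session

There is one attempt and no reset: what is moved stays moved. The work goes in short steps, Python scripts to look and compute and a tool call to move; the robot and the scene stay as the last step left them, time stands still between calls to the robot, and variables do not carry over. Pictures are saved under pics/ and viewed, and the job is handed in when it is done.

Besides the shell and the picture viewer there is one more tool, called after "Request:" as name(argument=value, ...) on one line, values as JSON. play_rows: Moves the arm, as the interface text tells. Its arguments: {"type":"object","properties":{"series":{"type":"array","items":{"type":"array","items":{"type":"number"}}},"claw":{"type":"number"},"force":{"type":"number"}},"required":["series"]}

```bash
ls; mkdir -p pics; python3 - <<'E'
from station import manip, snapshot
import cv2,numpy as np
print(manip.sense())
for n in ["scene","side","wrist"]:
    s=snapshot(n); cv2.imwrite(f"pics/{n}0.png",s["image"])
    np.savez(f"{n}0.npz",**s)
    print(n,s["fov_y"],s["cx"],s["cy"],s["dist"],s["R"],s["t"])
E
```

```text
pics
{'t': 0.0, 'q': array([ 9.84514027e-01,  5.28489673e-01,  1.43390952e+00,  1.72857127e-05,
        1.18138181e+00, -1.78520340e-01]), 'qd': array([ 0.00036829,  0.00049019, -0.00016373,  0.0001346 , -0.0017252 ,
       -0.00150033]), 'tau': array([-9.80701006e-04, -4.42351878e+01, -1.78024882e+01, -2.02111778e-04,
        8.42645561e-03, -4.77931380e-06]), 'tcp_pos': array([0.24742561, 0.57316002, 0.23031688]), 'tool_rot': array([ 0.14245542,  0.69275437, -0.14388683,  0.69216647]), 'force': array([-0.00446008, -0.3770527 ,  0.33412617]), 'ft_torque': array([0.02907403, 0.02234096, 0.03859419]), 'finger_gap': 1.0008952304926788}
scene 46.25749295119818 326.52767544925337 241.96939093864228 [0.05791819 0.         0.         0.         0.        ] [[ 0.76855955 -0.63942927 -0.02112911]
 [-0.34439841 -0.38566455 -0.85595128]
 [ 0.53917155  0.66512636 -0.5166246 ]] [-0.5248702  0.1671986  0.9669168]
side 57.805882894029466 315.9415606539502 234.1028840667854 [-0.0271892  0.         0.         0.         0.       ] [[ 0.89426959 -0.4472695   0.01522795]
 [-0.24255019 -0.51298865 -0.82341487]
 [ 0.37610012  0.73266134 -0.56723545]] [-0.60416026  0.11588073  0.76937006]
wrist 71.32306523598845 319.4420877938611 238.26782048009088 [-0.03185695  0.          0.          0.          0.        ] [[ 0.39732037  0.91767837 -0.00171327]
 [ 0.87791289 -0.37955845  0.29189784]
 [ 0.26721805 -0.11748106 -0.95644797]] [-0.62397253 -0.03801376  0.38000612]
```

View pics/scene0.png

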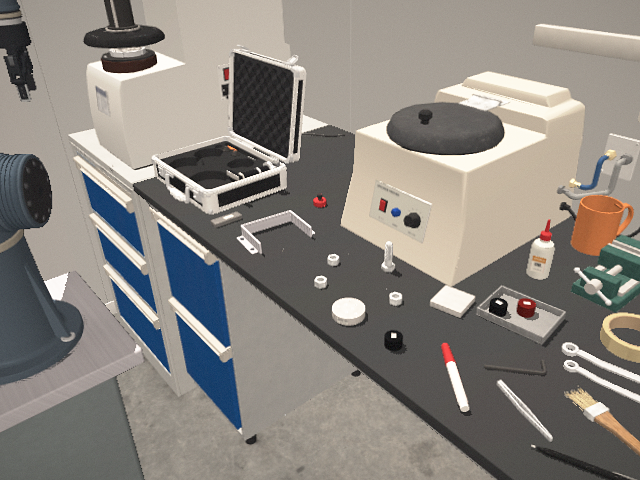

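View pics/side0.png

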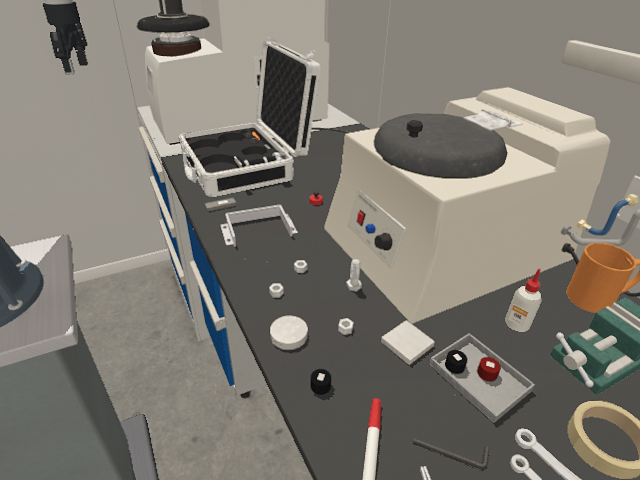

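View pics/wrist0.png

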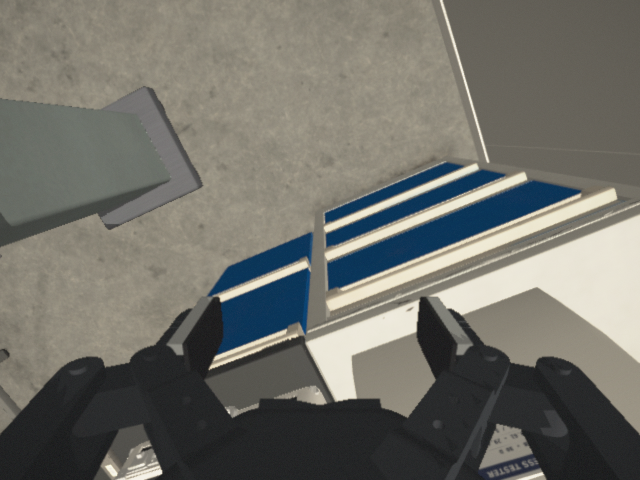

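The scene view shows nuts at (333,260), (320,282) and (396,298), the bolt at (388,268), the round block at (348,312) and the stop around (275,230). The side view shows the nuts at (301,266), (276,290) and (346,326). Next I turn these into positions.

```bash
cat > h.py <<'E'
import cv2,numpy as np
def ray(s,uv,z):
    f=240/np.tan(np.radians(float(s["fov_y"]))/2)
    K=np.array([[f,0,float(s["cx"])],[0,f,float(s["cy"])],[0,0,1]])
    n=cv2.undistortPoints(np.array(uv,float).reshape(-1,1,2),K,np.array(s["dist"],float)).reshape(-1,2)
    d=np.c_[n,np.ones(len(n))]@s["R"]; c=-s["R"].T@s["t"]
    return c+d*((z-c[2])/d[:,2])[:,None]
def blob(s,u,v,r=14,th=120):
    g=s["image"].min(2); m=np.zeros_like(g); m[v-r:v+r,u-r:u+r]=(g[v-r:v+r,u-r:u+r]>th)
    n,l,st,c=cv2.connectedComponentsWithStats(m)
    i=1+np.argmax(st[1:,4]); return c[i],st[i]
def proj(s,X):
    f=240/np.tan(np.radians(float(s["fov_y"]))/2)
    K=np.array([[f,0,float(s["cx"])],[0,f,float(s["cy"])],[0,0,1]])
    return cv2.projectPoints(np.array(X,float).reshape(-1,1,3),cv2.Rodrigues(s["R"])[0],s["t"],K,np.array(s["dist"],float))[0].reshape(-1,2)
E
python3 - <<'E'
from h import *
a=np.load("scene0.npz");b=np.load("side0.npz")
np.set_printoptions(precision=4,suppress=True)
for n,s,P in [("sc",a,[(333,260),(320,282),(396,298)]),("si",b,[(301,266),(276,290),(346,326)])]:
    for p in P:
        c,st=blob(s,*p); print(n,c,st,ray(s,[c],.0065)[0])
    # crops
for n,s,x,y,w,h in [("a",a,200,180,220,180),("b",b,190,170,220,200)]:
    cv2.imwrite(f"pics/crop_{n}.png",cv2.resize(s["image"][y:y+h,x:x+w],None,fx=3 if h==200 else 3.3,fy=3 if h==200 else 3.3,interpolation=cv2.INTER_CUBIC))
E
```

```text
sc [332.5726 259.3468] [327 254  12  12 124] [ 0.5572 -0.1707  0.0065]
sc [320.0629 281.5385] [314 275  13  14 143] [ 0.4882 -0.2147  0.0065]
sc [394.9494 298.0633] [389 291  13  15 158] [ 0.5583 -0.3467  0.0065]
si [299.9925 265.6617] [294 260  13  13 133] [ 0.5564 -0.1682  0.0065]
si [276.05   289.3875] [269 283  15  14 160] [ 0.4879 -0.2121  0.0065]
si [345.2526 325.3711] [338 318  16  16 194] [ 0.5577 -0.3446  0.0065]
```

View pics/crop_a.png

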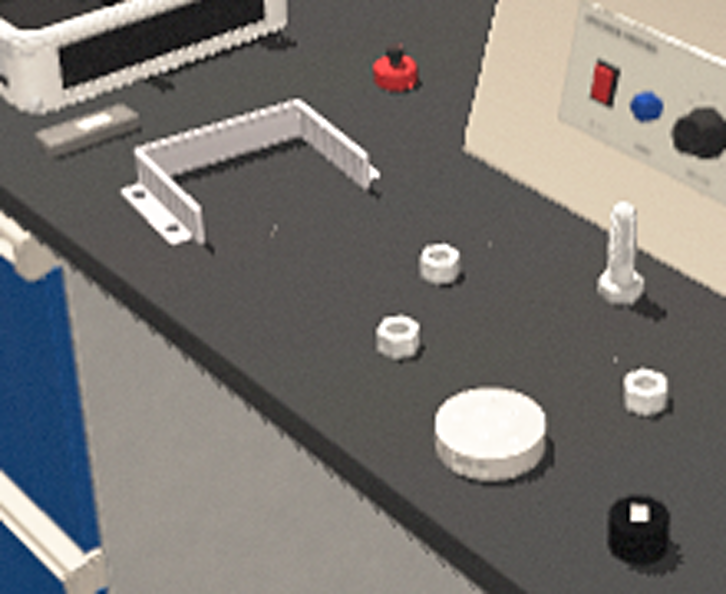

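View pics/crop_b.png

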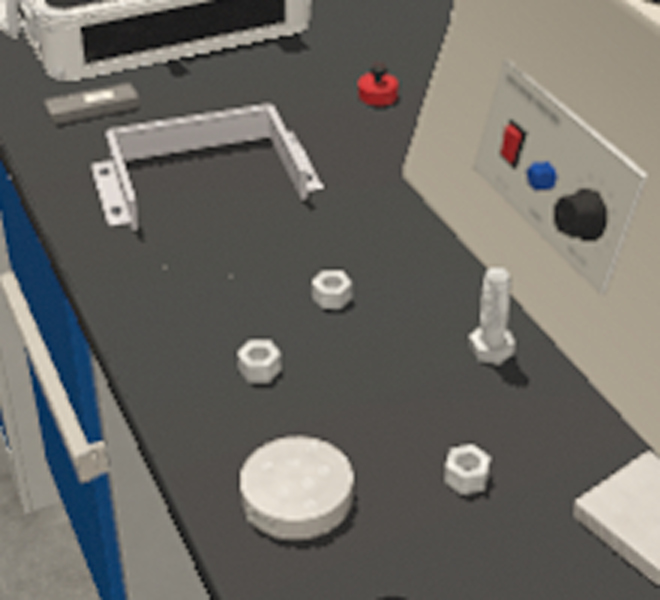

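```bash
python3 - <<'E'
from h import *
a=np.load("scene0.npz");b=np.load("side0.npz")
np.set_printoptions(precision=4,suppress=True)
A=np.array([(202,208),(138,150),(298,101),(372,164)])/3.3+[200,180]
B=np.array([(134,192),(110,131),(270,106),(316,178)])/3+[190,170]
print(ray(a,A,.025));print(ray(b,B,.025))
print("bottoms",ray(a,np.array([(204,243),(366,187)])/3.3+[200,180],0),ray(b,np.array([(137,229),(308,201)])/3+[190,170],0))
print("bolt head top mid",ray(a,np.array([(621,285)])/3.3+[200,180],.008),ray(b,np.array([(493,345)])/3+[190,170],.008))
print("round",ray(a,np.array([(491,425)])/3.3+[200,180],.016),ray(b,np.array([(297,480)])/3+[190,170],.016))
print("mount",ray(a,np.array([(639,515)])/3.3+[200,180],.021))
print("plate side",ray(b,[(408,340),(382,347),(407,320),(434,340),(410,358)],.012))
print("tester foot",ray(b,np.array([(404,175),(660,440)])/3+[190,170],0))
print("case,bar,magnet",ray(b,np.array([(60,78),(300,35),(50,120),(137,100),(378,100)])/3+[190,170],0))
# bench edge
print("edge",ray(a,np.array([(0,190),(400,490)])/3.3+[200,180],0))
E
```

```text
[[ 0.468  -0.0456  0.025 ]
 [ 0.4782  0.0456  0.025 ]
 [ 0.5999  0.0301  0.025 ]
 [ 0.5833 -0.0738  0.025 ]]
[[ 0.4681 -0.0351  0.025 ]
 [ 0.4767  0.0494  0.025 ]
 [ 0.5985  0.0324  0.025 ]
 [ 0.5896 -0.0733  0.025 ]]
bottoms [[ 0.4663 -0.0467  0.    ]
 [ 0.5875 -0.0607  0.    ]] [[ 0.4651 -0.0441  0.    ]
 [ 0.5871 -0.064   0.    ]]
bolt head top mid [[ 0.622  -0.2658  0.008 ]] [[ 0.6224 -0.265   0.008 ]]
round [[ 0.4652 -0.3237  0.016 ]] [[ 0.4659 -0.3215  0.016 ]]
mount [[ 0.4682 -0.4306  0.021 ]]
plate side [[ 0.6294 -0.4202  0.012 ]
 [ 0.584  -0.414   0.012 ]
 [ 0.6543 -0.3836  0.012 ]
 [ 0.667  -0.4386  0.012 ]
 [ 0.6105 -0.451   0.012 ]]
tester foot [[ 0.6656 -0.0636  0.    ]
 [ 0.6723 -0.3706  0.    ]]
case,bar,magnet [[0.4733 0.1878 0.    ]
 [0.6853 0.1734 0.    ]
 [0.4483 0.1254 0.    ]
 [0.5201 0.126  0.    ]
 [0.6972 0.0429 0.    ]]
edge [[ 0.4013  0.1004  0.    ]
 [ 0.4064 -0.3179  0.    ]]
```

```bash
cat >> h.py <<'E'
from scipy.spatial.transform import Rotation as Rn
O=np.array([.532,-.007]);yaw=np.radians(82.5);ex=np.array([np.cos(yaw),np.sin(yaw)]);ey=np.array([-ex[1],ex[0]])
W=lambda sx,sy:O+sx*ex+sy*ey
S=lambda p:np.array([(np.array(p)[:2]-O)@ex,(np.array(p)[:2]-O)@ey])
E
python3 - <<'E'
from h import *
from station import manip
np.set_printoptions(precision=4,suppress=True)
s=manip.sense();R=Rn.from_quat(s["tool_rot"]).as_matrix();print(R)
yt=R[:,1];print("y yaw",np.degrees(np.arctan2(yt[1],yt[0])),"ey yaw",172.5)
for n in [(.557,-.1695),(.488,-.213),(.558,-.3457)]: print(S(n))
for g in [(-.20,-.047)]:
    p=np.r_[W(*g),.12]; print(p,(p-s["tcp_pos"])@R)
E
```

```text
[[-0.0009  0.3966  0.918 ]
 [-0.0014  0.918  -0.3966]
 [-1.     -0.0016 -0.0003]]
y yaw 66.63223308912835 ey yaw 172.5
[-0.1578 -0.046 ]
[-0.21    0.0167]
[-0.3324 -0.07  ]
[ 0.5525 -0.2114  0.12  ] [ 0.1114 -0.5992  0.5912]
```

Request:
play_rows(claw=8, force=20, series=[[0, -0.03, 0.0296, 3.7], [0, -0.06, 0.0591, 7.4], [0, -0.09, 0.0887, 11.1], [0, -0.12, 0.118, 14.8], [0, -0.15, 0.148, 18.5], [0, -0.18, 0.177, 22.2], [0, -0.21, 0.207, 26], [0, -0.24, 0.236, 29.6], [0, -0.27, 0.266, 33.3], [0, -0.3, 0.296, 37], [0, -0.33, 0.325, 40.8], [0, -0.36, 0.355, 44.5], [0, -0.39, 0.384, 48.2], [0, -0.42, 0.414, 52], [0, -0.45, 0.443, 55.6], [0, -0.48, 0.473, 59.3], [0, -0.51, 0.503, 63], [0, -0.54, 0.532, 66.7], [0, -0.57, 0.562, 70.4], [0, -0.599, 0.591, 74.1]])

```text
t: 2.15
tcp_pos: [0.5528, -0.2127, 0.2311]
tool_rot: [-0.532, -0.466, 0.533, -0.466]
force: [0.6, -0.1, 0.1]
finger_gap: 0.082
```

```bash
python3 - <<'E'
from h import *
from station import manip,snapshot
np.set_printoptions(precision=4,suppress=True)
s=manip.sense();R=Rn.from_quat(s["tool_rot"]).as_matrix();print(R,s["tcp_pos"],S(s["tcp_pos"]))
w=snapshot("wrist");np.savez("w1.npz",**w);cv2.imwrite("pics/w1.png",w["image"])
E
```

```text
[[-0.0013  0.9911 -0.1331]
 [-0.001  -0.1331 -0.9911]
 [-1.     -0.0011  0.0012]] [ 0.5528 -0.2127  0.2311] [-0.2012 -0.0474]
```

View pics/w1.png

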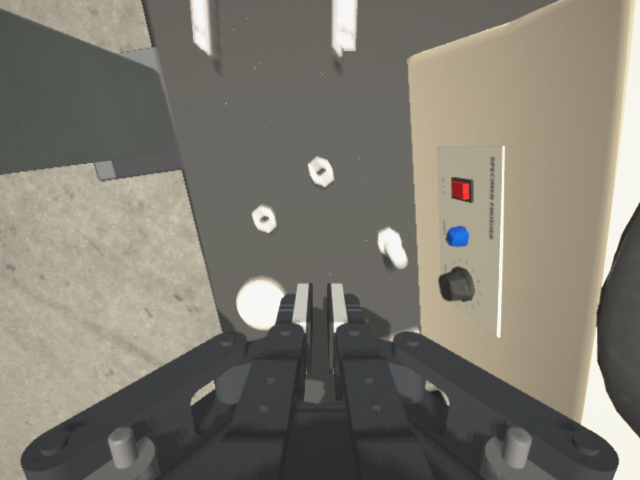

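The wrist view shows nuts at (321,172) and (264,219), the bolt at (390,245), the stop's wall ends at the top and the fingers at (303,300) and (337,300). I check the nut positions from this view, and use the depth image to see how wide the gripper linkage is.

```bash
python3 - <<'E'
from h import *
np.set_printoptions(precision=4,suppress=True)
w=np.load("w1.npz")
for p in [(321,172),(264,219)]:
    c,st=blob(w,*p,r=20); print(c,S(ray(w,[c],.0065)[0]),ray(w,[c],.0065)[0])
print("wall bottoms/ends",ray(w,[(212,50),(343,52)],0.0), [S(q) for q in ray(w,[(203,45),(343,48)],.0)])
tcp=np.array([.5528,-.2127,.2311])
f=240/np.tan(np.radians(float(w["fov_y"]))/2)
for u,v in [(297,295),(330,295),(345,295),(286,305),(355,305),(288,330),(230,342),(410,342),(100,400),(560,400),(125,440),(515,440),(265,380),(390,440),(35,470),(605,470)]:
    d=float(w["depth"][v,u]); X=w["R"].T@(np.array([(u-w["cx"])/f*d,(v-w["cy"])/f*d,d])-w["t"])-tcp
    print((u,v),round(d,4),"lateral(-sy)",round(float(-X[:2]@ey),4),"fwd",round(float(X[:2]@ex),4),"up",round(float(X[2]),4))
E
```

```text
[320.5797 171.014 ] [-0.1632 -0.049 ] [ 0.5593 -0.1752  0.0065]
[264.0155 218.2408] [-0.2155  0.015 ] [ 0.489  -0.2187  0.0065]
wall bottoms/ends [[ 0.4667 -0.041   0.    ]
 [ 0.5974 -0.0611  0.    ]] [array([-0.0375,  0.069 ]), array([-0.0415, -0.0719])]
(297, 295) 0.1408 lateral(-sy) -0.0089 fwd 0.0105 up 0.0153
(330, 295) 0.1395 lateral(-sy) 0.0049 fwd 0.011 up 0.0165
(345, 295) 0.1484 lateral(-sy) 0.0118 fwd 0.0069 up 0.0084
(286, 305) 0.1397 lateral(-sy) -0.0135 fwd 0.007 up 0.0176
(355, 305) 0.1409 lateral(-sy) 0.0155 fwd 0.0064 up 0.0165
(288, 330) 0.1099 lateral(-sy) -0.0098 fwd 0.0136 up 0.0467
(230, 342) 0.1044 lateral(-sy) -0.0273 fwd 0.0131 up 0.0526
(410, 342) 0.1033 lateral(-sy) 0.0285 fwd 0.0136 up 0.0535
(100, 400) 1.451 lateral(-sy) -0.9563 fwd -1.0186 up -1.0372
(560, 400) 0.1958 lateral(-sy) 0.1411 fwd -0.0739 up -0.0167
(125, 440) 0.0715 lateral(-sy) -0.0409 fwd 0.0126 up 0.0873
(515, 440) 0.0706 lateral(-sy) 0.0419 fwd 0.013 up 0.0878
(265, 380) 0.0817 lateral(-sy) -0.0127 fwd 0.0176 up 0.075
(390, 440) 0.0626 lateral(-sy) 0.0139 fwd 0.0201 up 0.0941
(35, 470) 0.0638 lateral(-sy) -0.0536 fwd 0.0138 up 0.095
(605, 470) 0.0651 lateral(-sy) 0.0562 fwd 0.0122 up 0.0938
```

Request:
play_rows(series=[[0.03, 0, 0, 0], [0.06, 0, 0, 0], [0.09, 0, 0, 0], [0.12, 0, 0, 0], [0.15, 0, 0, 0], [0.175, 0, 0, 0], [0.195, 0, 0, 0], [0.208, 0, 0, 0], [0.217, 0, 0, 0], [0.222, 0, 0, 0], [0.225, 0, 0, 0], [0.225, 0, 0, 0]])

```text
t: 3.4
tcp_pos: [0.5576, -0.2222, 0.0068]
tool_rot: [-0.533, -0.461, 0.534, -0.468]
force: [-0.0, -0.1, 0.9]
finger_gap: 0.081
```

Request:
play_rows(series=[[0, 0, -0.005, 0], [0, 0, -0.01, 0], [0, 0, -0.015, 0], [0, -0.0005, -0.02, 0], [0, -0.001, -0.025, 0], [0, -0.0015, -0.03, 0], [0, -0.002, -0.035, 0], [0, -0.003, -0.04, 0], [0, -0.0035, -0.045, 0], [0, -0.004, -0.05, 0], [0, -0.005, -0.055, 0], [0, -0.006, -0.06, 0], [0, -0.007, -0.066, 0], [0, -0.0075, -0.072, 0], [0, -0.008, -0.078, 0], [0, -0.009, -0.084, 0], [0, -0.01, -0.09, 0], [0, -0.011, -0.096, 0], [0, -0.012, -0.102, 0], [0, -0.013, -0.108, 0]])

```text
t: 5.4
tcp_pos: [0.5595, -0.1129, 0.0058]
tool_rot: [-0.533, -0.461, 0.534, -0.468]
force: [-0.2, 0.3, 0.6]
finger_gap: 0.073
```

```bash
python3 - <<'E'
from h import *
from station import manip,snapshot
np.set_printoptions(precision=4,suppress=True)
s=manip.sense();print(s["t"],s["tcp_pos"],S(s["tcp_pos"]),s["force"])
a=snapshot("scene")["image"];b=snapshot("wrist");
cv2.imwrite("pics/m2.png",np.vstack([cv2.resize(a[190:340,220:480],(780,450))[:300]*1,cv2.resize(b["image"][120:320,60:580],(780,300))]))
E
```

```text
5.4 [ 0.5595 -0.1129  0.0058] [-0.1014 -0.0411] [-0.1797  0.3123  0.6231]
```

View pics/m2.png

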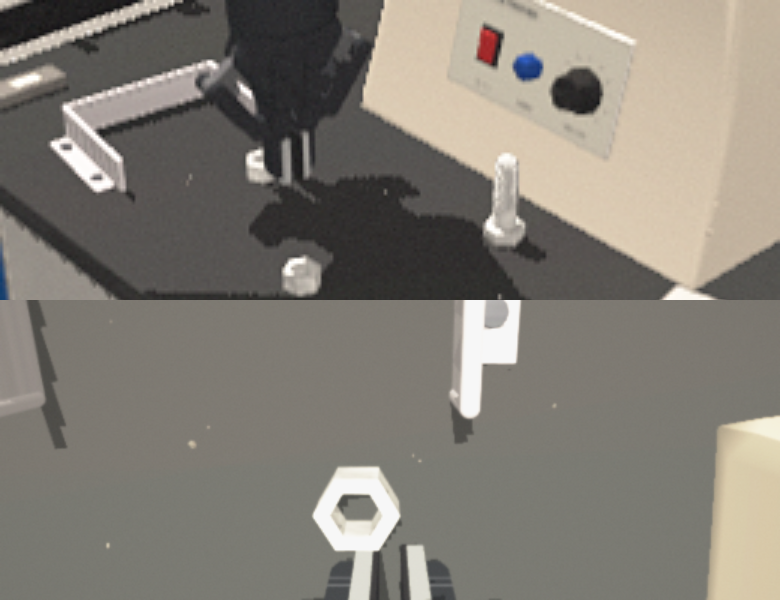

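```bash
cat >> h.py <<'E'
def shift(s,sx,sy,z):
    R=Rn.from_quat(s["tool_rot"]).as_matrix()
    return (np.r_[W(sx,sy),z]-s["tcp_pos"])@R
E
python3 - <<'E'
from h import *
from station import manip
np.set_printoptions(precision=4,suppress=True)
s=manip.sense();print(Rn.from_quat(s["tool_rot"]).as_matrix())
for g in [(-.110,-.041,.006),(-.110,-.032,.006),(-.095,-.032,.006),(0,-.030,.006)]: print(g,shift(s,*g))
E
```

```text
[[ 0.0042  0.9905 -0.1371]
 [-0.0084 -0.1371 -0.9905]
 [-1.      0.0054  0.0078]]
(-0.11, -0.041, 0.006) [-0.0002  0.0004  0.0091]
(-0.11, -0.032, 0.006) [-0.0003 -0.0086  0.0092]
(-0.095, -0.032, 0.006) [-0.0004 -0.0087 -0.0058]
(0, -0.03, 0.006) [-0.0011 -0.0114 -0.1008]
```

The nut sits about 9 mm to the left of the finger centre, so I back off, re-centre the fingers and push on.

Request:
play_rows(series=[[0, 0, 0.005, 0], [0, 0, 0.009, 0], [0, -0.004, 0.009, 0], [0, -0.009, 0.009, 0], [0, -0.009, 0.005, 0], [0, -0.009, 0, 0], [0, -0.009, -0.005, 0], [0, -0.009, -0.01, 0], [0, -0.009, -0.015, 0], [0, -0.0095, -0.02, 0], [0, -0.0095, -0.026, 0], [-0.0005, -0.0095, -0.032, 0], [-0.0005, -0.01, -0.038, 0], [-0.0005, -0.01, -0.044, 0], [-0.0005, -0.01, -0.05, 0], [-0.0005, -0.01, -0.056, 0], [-0.0005, -0.0105, -0.062, 0], [-0.001, -0.011, -0.066, 0], [-0.001, -0.011, -0.07, 0], [-0.001, -0.011, -0.074, 0]])

```text
t: 7.5
tcp_pos: [0.5585, -0.0372, 0.0061]
tool_rot: [-0.532, -0.461, 0.534, -0.468]
force: [0.9, -0.2, -0.0]
finger_gap: 0.076
```

```bash
python3 - <<'E'
from h import *
from station import manip,snapshot
np.set_printoptions(precision=4,suppress=True)
s=manip.sense();print(s["t"],s["tcp_pos"],S(s["tcp_pos"]),s["force"],shift(s,.005,-.03,.006))
b=snapshot("wrist");cv2.imwrite("pics/m3.png",b["image"]);np.savez("w3.npz",**b)
E
```

```text
7.5 [ 0.5585 -0.0372  0.0061] [-0.0265 -0.0302] [ 0.9432 -0.1538 -0.0032] [-0.0001 -0.0004 -0.0315]
```

View pics/m3.png

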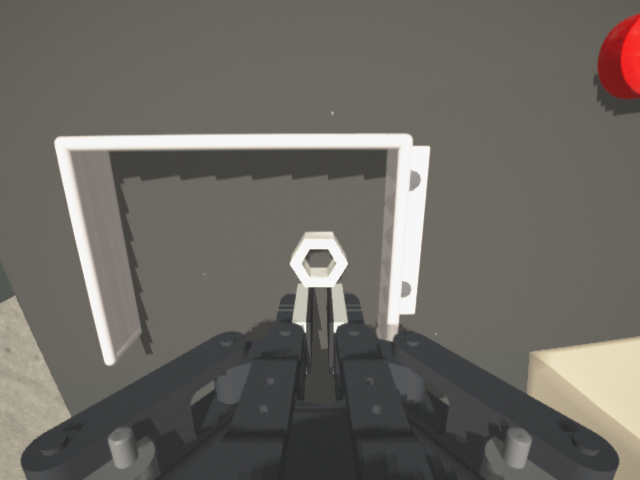

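The nut is centred at (319,262), well inside the side walls. I push another 30 mm, then retreat straight back and lift.

Request:
play_rows(series=[[0, 0, -0.005, 0], [0, 0, -0.01, 0], [0, 0, -0.015, 0], [0, 0, -0.02, 0], [0, 0, -0.025, 0], [0, 0, -0.03, 0], [0, 0, -0.03, 0], [0, 0, -0.025, 0], [0, 0, -0.015, 0], [-0.02, 0, 0, 0], [-0.05, 0, 0.01, 0], [-0.08, -0.01, 0.04, 0], [-0.09, -0.02, 0.07, 0], [-0.09, -0.03, 0.1, 0], [-0.09, -0.04, 0.13, 0], [-0.09, -0.045, 0.16, 0], [-0.09, -0.046, 0.19, 0], [-0.09, -0.046, 0.21, 0], [-0.09, -0.046, 0.222, 0], [-0.09, -0.046, 0.222, 0]])

```text
t: 9.55
tcp_pos: [0.4819, -0.2517, 0.0976]
tool_rot: [-0.533, -0.46, 0.535, -0.467]
force: [0.6, 0.7, -0.8]
finger_gap: 0.077
```

```bash
python3 - <<'E'
from h import *
from station import manip,snapshot
np.set_printoptions(precision=4,suppress=True)
s=manip.sense();print(s["t"],s["tcp_pos"],S(s["tcp_pos"]),s["force"],shift(s,-.246,.0145,.006))
b=snapshot("wrist");cv2.imwrite("pics/m4.png",b["image"]);np.savez("w4.npz",**b)
E
```

```text
9.55 [ 0.4819 -0.2517  0.0976] [-0.2491  0.0178] [ 0.6033  0.7074 -0.7925] [ 0.0916  0.0027 -0.0039]
```

View pics/m4.png

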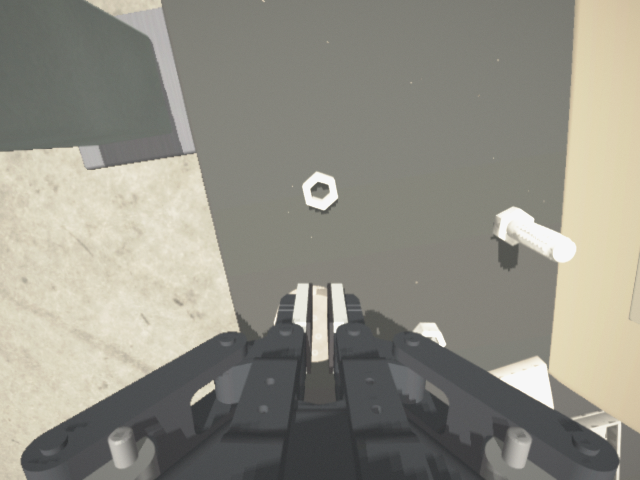

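The next nut is at (320,190), right on the finger centreline (u = 320). I go straight down behind it.

Request:
play_rows(series=[[0.02, 0, 0, 0], [0.04, 0, 0, 0], [0.06, 0, 0, 0], [0.072, 0, 0, 0], [0.08, 0, 0, 0], [0.086, 0, 0, 0], [0.09, 0, 0, 0], [0.0915, 0, 0, 0], [0.0915, 0, 0, 0]])

```text
t: 10.5
tcp_pos: [0.4822, -0.251, 0.0062]
tool_rot: [-0.533, -0.461, 0.534, -0.467]
force: [0.1, 0.5, -0.5]
finger_gap: 0.08
```

```bash
python3 - <<'E'
from h import *
from station import manip,snapshot
np.set_printoptions(precision=4,suppress=True)
s=manip.sense();print(s["t"],s["tcp_pos"],S(s["tcp_pos"]),s["force"],shift(s,.0,.032,.006),shift(s,-.1,.029,.006))
b=snapshot("wrist");cv2.imwrite("pics/m5.png",b["image"])
E
```

```text
10.5 [ 0.4822 -0.251   0.0062] [-0.2484  0.0175] [ 0.0678  0.4631 -0.5218] [-0.0018 -0.0165 -0.2483] [-0.001  -0.0127 -0.1483]
```

View pics/m5.png

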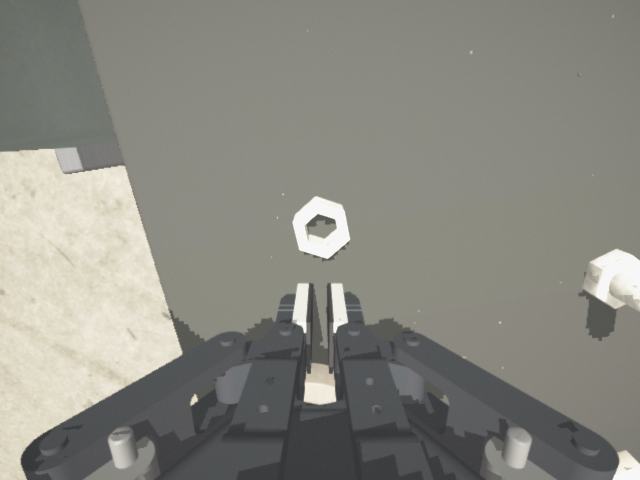

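Aligned. I push in two calls.

Request:
play_rows(series=[[0, 0, -0.005, 0], [0, 0, -0.01, 0], [0, 0, -0.015, 0], [0, 0, -0.02, 0], [0, 0, -0.025, 0], [0, -0.0005, -0.031, 0], [0, -0.001, -0.037, 0], [0, -0.002, -0.043, 0], [0, -0.003, -0.05, 0], [-0.0005, -0.004, -0.057, 0], [-0.0005, -0.005, -0.064, 0], [-0.0005, -0.006, -0.071, 0], [-0.0005, -0.007, -0.078, 0], [-0.0005, -0.008, -0.085, 0], [-0.0005, -0.009, -0.092, 0], [-0.0005, -0.0095, -0.099, 0], [-0.001, -0.01, -0.106, 0], [-0.001, -0.011, -0.113, 0], [-0.001, -0.012, -0.12, 0], [-0.001, -0.013, -0.126, 0]])

```text
t: 12.55
tcp_pos: [0.4868, -0.1238, 0.0063]
tool_rot: [-0.533, -0.461, 0.534, -0.467]
force: [-0.7, -1.2, 0.9]
finger_gap: 0.077
```

```bash
python3 - <<'E'
from h import *
from station import manip,snapshot
np.set_printoptions(precision=4,suppress=True)
s=manip.sense();print(s["t"],s["tcp_pos"],S(s["tcp_pos"]),s["force"],shift(s,.0,.032,.006))
b=snapshot("wrist");cv2.imwrite("pics/m6.png",b["image"])
E
```

```text
12.55 [ 0.4868 -0.1238  0.0063] [-0.1217  0.0295] [-0.6681 -1.2308  0.9201] [-0.0007 -0.0034 -0.1217]
```

View pics/m6.png

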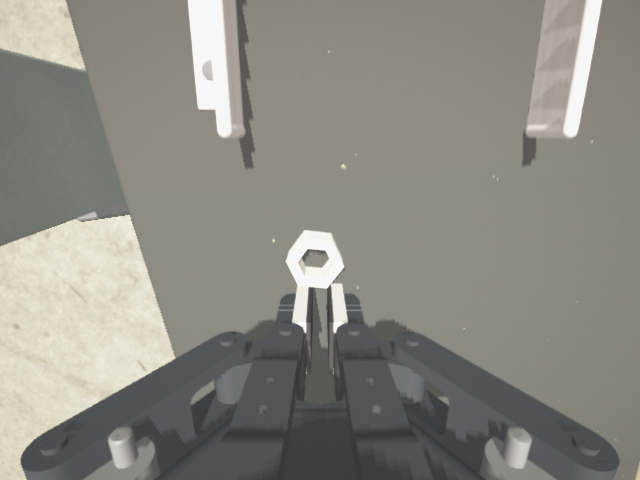

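Request:
play_rows(series=[[0, 0, -0.006, 0], [0, 0, -0.012, 0], [0, 0, -0.019, 0], [0, 0, -0.026, 0], [0, 0, -0.033, 0], [0, 0, -0.04, 0], [0, 0, -0.047, 0], [0, 0, -0.054, 0], [-0.0005, 0, -0.061, 0], [-0.0005, 0, -0.068, 0], [-0.0005, 0, -0.075, 0], [-0.0005, 0, -0.082, 0], [-0.0005, 0, -0.089, 0], [-0.0005, 0, -0.096, 0], [-0.0005, 0, -0.103, 0], [-0.0005, 0, -0.109, 0], [-0.0005, 0, -0.115, 0], [-0.0005, 0, -0.12, 0], [-0.0005, 0, -0.125, 0], [-0.0005, 0, -0.125, 0]])

```text
t: 14.6
tcp_pos: [0.5037, 0.0015, 0.0059]
tool_rot: [-0.532, -0.462, 0.534, -0.467]
force: [-0.7, 0.1, -0.0]
finger_gap: 0.077
```

```bash
python3 - <<'E'
from h import *
from station import manip,snapshot
np.set_printoptions(precision=4,suppress=True)
s=manip.sense();print(s["t"],s["tcp_pos"],S(s["tcp_pos"]),s["force"])
for g in [(-.06,.03,.05),(-.12,.02,.1),(-.372,-.073,.1)]: print(shift(s,*g))
b=snapshot("wrist");cv2.imwrite("pics/m7.png",b["image"])
E
```

```text
14.6 [0.5037 0.0015 0.0059] [0.0047 0.0292] [-0.6506  0.1361 -0.0179]
[-0.0437 -0.0001  0.065 ]
[-0.0932  0.0105  0.1253]
[-0.0911  0.1053  0.3766]
```

View pics/m7.png

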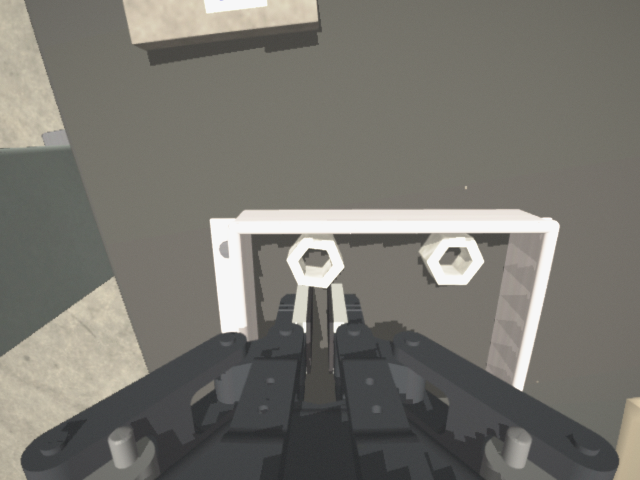

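Both nuts are inside the stop, at (315,260) and (455,260). I retreat up and over to behind the third nut.

Request:
play_rows(series=[[0, 0, 0.008, 0], [0, 0, 0.02, 0], [-0.02, 0, 0.035, 0], [-0.05, 0, 0.055, 0], [-0.08, 0.005, 0.08, 0], [-0.1, 0.015, 0.11, 0], [-0.11, 0.025, 0.14, 0], [-0.11, 0.035, 0.17, 0], [-0.11, 0.045, 0.2, 0], [-0.11, 0.055, 0.23, 0], [-0.11, 0.065, 0.26, 0], [-0.11, 0.075, 0.29, 0], [-0.11, 0.085, 0.315, 0], [-0.11, 0.093, 0.335, 0], [-0.11, 0.099, 0.35, 0], [-0.11, 0.102, 0.362, 0], [-0.11, 0.104, 0.37, 0], [-0.11, 0.105, 0.373, 0], [-0.11, 0.105, 0.373, 0]])

```text
t: 16.55
tcp_pos: [0.5556, -0.3819, 0.1188]
tool_rot: [-0.533, -0.462, 0.534, -0.467]
force: [-0.1, 1.1, 0.4]
finger_gap: 0.077
```

```bash
python3 - <<'E'
from h import *
from station import manip,snapshot
np.set_printoptions(precision=4,suppress=True)
s=manip.sense();print(s["t"],s["tcp_pos"],S(s["tcp_pos"]),s["force"])
for g in [(-.37,-.072,.006)]: print(shift(s,*g))
b=snapshot("wrist");cv2.imwrite("pics/m8.png",b["image"]);np.savez("w8.npz",**b)
E
```

```text
16.55 [ 0.5556 -0.3819  0.1188] [-0.3686 -0.0723] [-0.11    1.0918  0.4461]
[ 0.1128 -0.0007  0.0007]
```

View pics/m8.png

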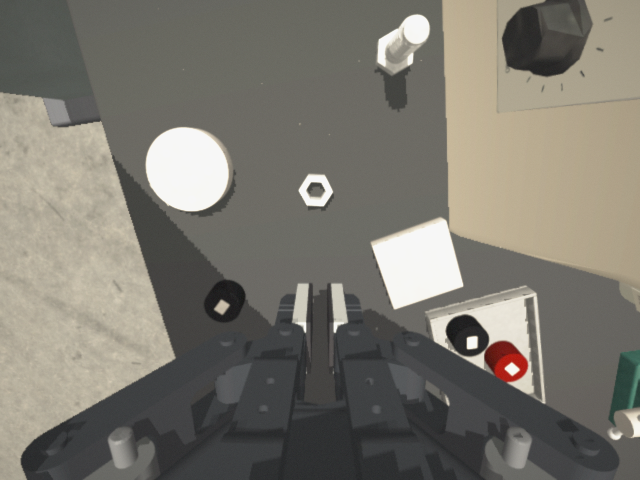

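The third nut is at (316,190), about 3 mm left of centre. The square plate (nearest corner about 372,245) and the mount (225,300) are clear of the fingers.

Request:
play_rows(series=[[0.02, -0.001, 0, 0], [0.04, -0.003, 0, 0], [0.06, -0.003, 0, 0], [0.08, -0.003, 0, 0], [0.092, -0.003, 0, 0], [0.1, -0.003, 0, 0], [0.106, -0.003, 0, 0], [0.11, -0.003, 0, 0], [0.1125, -0.003, 0, 0], [0.1125, -0.003, 0, 0]])

```text
t: 17.6
tcp_pos: [0.553, -0.3817, 0.0065]
tool_rot: [-0.533, -0.462, 0.534, -0.467]
force: [-0.7, -0.8, -0.4]
finger_gap: 0.08
```

```bash
python3 - <<'E'
from h import *
from station import manip,snapshot
np.set_printoptions(precision=4,suppress=True)
s=manip.sense();print(s["t"],s["tcp_pos"],S(s["tcp_pos"]),s["force"])
for g in [(-.2,-.035,.006),(-.07,0,.006),(-.02,0,.006)]: print(shift(s,*g))
b=snapshot("wrist");cv2.imwrite("pics/m9.png",b["image"])
E
```

```text
17.6 [ 0.553  -0.3817  0.0065] [-0.3688 -0.0698] [-0.6946 -0.8003 -0.4435]
[-0.0008 -0.036  -0.1685]
[-0.0017 -0.0719 -0.2983]
[-0.0021 -0.0722 -0.3483]
```

View pics/m9.png

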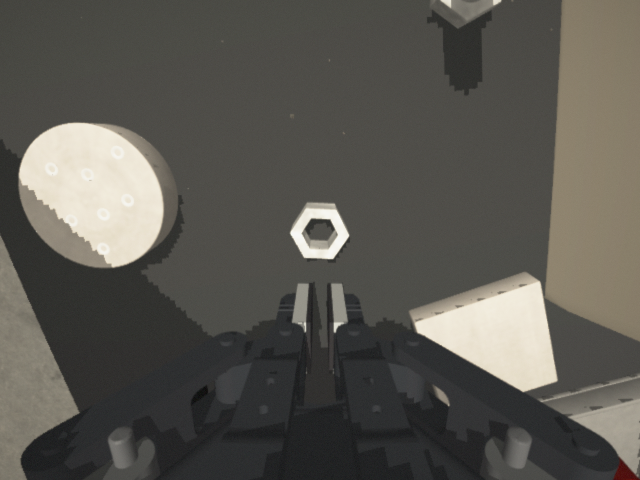

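Aligned. The path is about 12° oblique, so I turn the tool 12° to push along that line, keeping the contact centred.

Request:
play_rows(series=[[0, 0.004, 0.002, -4], [0, 0.0074, 0.002, -8], [0, 0.0074, 0.001, -12], [0, 0.0074, 0, -12], [0, 0.0064, -0.005, -12], [0, 0.0053, -0.01, -12], [0, 0.0043, -0.015, -12], [0, 0.0032, -0.02, -12], [0, 0.0021, -0.025, -12], [0, 0.0011, -0.03, -12], [0, -0.0002, -0.036, -12], [-0.0005, -0.0014, -0.042, -12], [-0.0005, -0.0027, -0.048, -12], [-0.0005, -0.0041, -0.055, -12], [-0.0005, -0.0056, -0.062, -12], [-0.0005, -0.0071, -0.069, -12], [-0.0005, -0.0085, -0.076, -12], [-0.0005, -0.01, -0.083, -12], [-0.0005, -0.0112, -0.089, -12], [-0.0005, -0.0123, -0.094, -12]])

```text
t: 19.65
tcp_pos: [0.5539, -0.2865, 0.0065]
tool_rot: [0.481, 0.515, -0.483, 0.52]
force: [0.4, 0.2, -0.5]
finger_gap: 0.077
```

```bash
python3 - <<'E'
from h import *
from station import manip,snapshot
np.set_printoptions(precision=4,suppress=True)
s=manip.sense();print(s["t"],s["tcp_pos"],S(s["tcp_pos"]),s["force"])
for g in [(-.2,-.035,.006),(-.07,-.006,.006),(-.022,-.003,.006)]: print(shift(s,*g))
b=snapshot("wrist");cv2.imwrite("pics/m10.png",b["image"])
E
```

```text
19.65 [ 0.5539 -0.2865  0.0065] [-0.2743 -0.0582] [ 0.409   0.2224 -0.4829]
[-0.0001 -0.0078 -0.0774]
[-0.0011 -0.01   -0.2106]
[-0.0014 -0.0033 -0.2582]
```

View pics/m10.png

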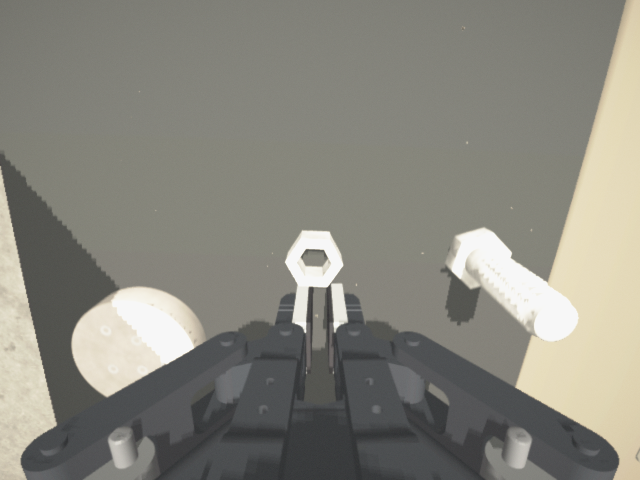

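The nut is well seated and the bolt is clear of the linkage. I continue pushing.

Request:
play_rows(series=[[0, 0, -0.006, 0], [0, 0, -0.013, 0], [0, 0, -0.02, 0], [0, 0, -0.027, 0], [0, 0, -0.034, 0], [0, -0.0005, -0.041, 0], [0, -0.0005, -0.048, 0], [0, -0.0005, -0.055, 0], [0, -0.001, -0.062, 0], [0, -0.001, -0.069, 0], [-0.0005, -0.001, -0.076, 0], [-0.0005, -0.001, -0.083, 0], [-0.0005, -0.0015, -0.09, 0], [-0.0005, -0.0015, -0.097, 0], [-0.0005, -0.0015, -0.104, 0], [-0.0005, -0.002, -0.111, 0], [-0.0005, -0.002, -0.118, 0], [-0.0005, -0.002, -0.125, 0], [-0.0005, -0.002, -0.131, 0], [-0.0005, -0.002, -0.136, 0]])

```text
t: 21.7
tcp_pos: [0.5418, -0.1495, 0.0061]
tool_rot: [0.481, 0.516, -0.483, 0.52]
force: [-0.1, 0.0, -0.9]
finger_gap: 0.081
```

```bash
python3 - <<'E'
from h import *
from station import manip,snapshot
np.set_printoptions(precision=4,suppress=True)
s=manip.sense();print(s["t"],s["tcp_pos"],S(s["tcp_pos"]),s["force"])
for g in [(-.07,-.006,.006),(-.022,-.003,.006),(-.022,0,.006)]: print(shift(s,*g))
b=snapshot("wrist");cv2.imwrite("pics/m11.png",b["image"])
E
```

```text
21.7 [ 0.5418 -0.1495  0.0061] [-0.14   -0.0283] [-0.0623  0.0016 -0.922 ]
[-0.0004 -0.0077 -0.0731]
[-0.0007 -0.0009 -0.1207]
[-0.0007 -0.0039 -0.1213]
```

View pics/m11.png

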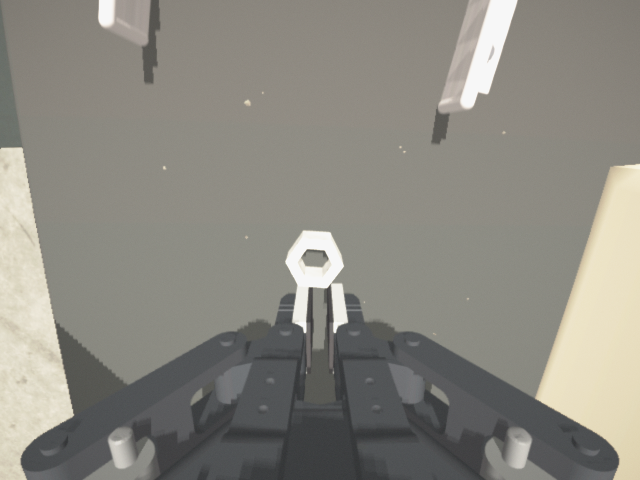

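Request:
play_rows(series=[[0, 0, -0.006, 0], [0, 0, -0.013, 0], [0, 0, -0.02, 0], [0, 0, -0.027, 0], [0, -0.0005, -0.034, 0], [0, -0.0005, -0.041, 0], [0, -0.0005, -0.048, 0], [0, -0.0005, -0.055, 0], [0, -0.001, -0.062, 0], [0, -0.001, -0.069, 0], [-0.0005, -0.001, -0.076, 0], [-0.0005, -0.001, -0.083, 0], [-0.0005, -0.001, -0.09, 0], [-0.0005, -0.001, -0.097, 0], [-0.0005, -0.001, -0.103, 0], [-0.0005, -0.001, -0.109, 0], [-0.0005, -0.001, -0.114, 0], [-0.0005, -0.001, -0.118, 0], [-0.0005, -0.001, -0.118, 0]])

```text
t: 23.65
tcp_pos: [0.5317, -0.0306, 0.0058]
tool_rot: [0.48, 0.516, -0.482, 0.52]
force: [0.1, -0.5, -0.6]
finger_gap: 0.083
```

```bash
python3 - <<'E'
from h import *
from station import manip,snapshot
np.set_printoptions(precision=4,suppress=True)
s=manip.sense();print(s["t"],s["tcp_pos"],S(s["tcp_pos"]),s["force"])
b=snapshot("wrist");cv2.imwrite("pics/m12.png",b["image"])
E
```

```text
23.65 [ 0.5317 -0.0306  0.0058] [-0.0234 -0.0028] [ 0.0649 -0.4727 -0.552 ]
```

View pics/m12.png

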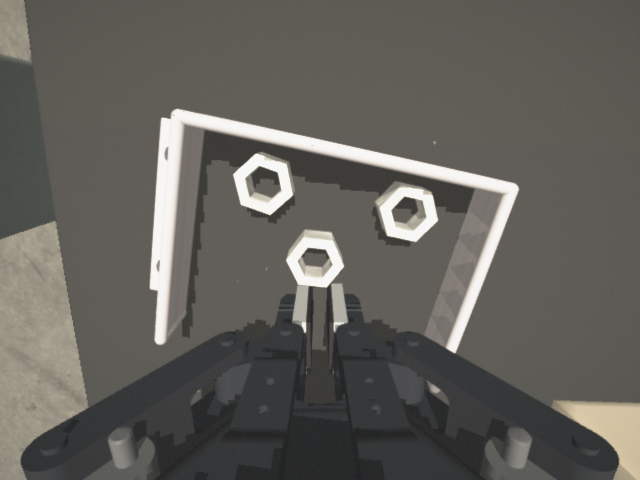

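All three nuts are inside, at (264,184), (407,211) and (315,260). I take the hand back and up.

Request:
play_rows(series=[[0, 0, 0.006, 0], [0, 0, 0.018, 0], [-0.02, 0, 0.03, 0], [-0.05, 0, 0.04, 0], [-0.08, 0, 0.05, 0], [-0.11, 0, 0.06, 0], [-0.14, 0, 0.07, 0], [-0.17, 0, 0.08, 0], [-0.2, 0, 0.09, 0], [-0.23, 0, 0.1, 0], [-0.25, 0, 0.11, 0], [-0.25, 0, 0.12, 0], [-0.25, 0, 0.12, 0], [-0.25, 0, 0.12, 0]])

```text
t: 25.1
tcp_pos: [0.5389, -0.1492, 0.2549]
tool_rot: [0.48, 0.517, -0.483, 0.518]
force: [-0.3, 0.7, -0.4]
finger_gap: 0.079
```

```bash
python3 - <<'E'
from h import *
from station import manip,snapshot
np.set_printoptions(precision=4,suppress=True)
s=manip.sense();print(s["t"],s["tcp_pos"],np.abs(s["qd"]).max(),s["force"])
b=snapshot("wrist");a=snapshot("side");c=snapshot("scene");np.savez("sf.npz",**a);np.savez("cf.npz",**c);np.savez("wf.npz",**b)
cv2.imwrite("pics/f1.png",b["image"]);cv2.imwrite("pics/f2.png",np.hstack([cv2.resize(a["image"][170:400,190:450],(390,345)),cv2.resize(c["image"][180:360,210:470],(390,345))]))
E
```

```text
25.1 [ 0.5389 -0.1492  0.2549] 0.017096039741783472 [-0.2721  0.7491 -0.4003]
```

View pics/f1.png

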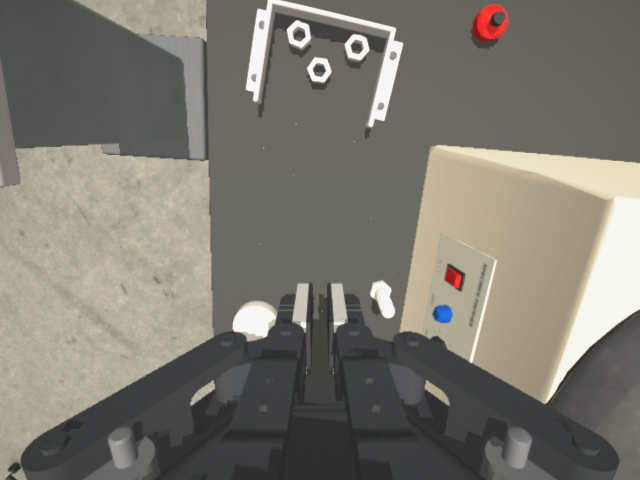

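View pics/f2.png

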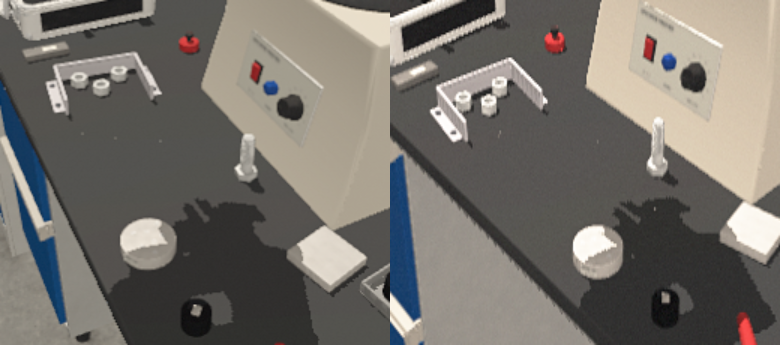

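All three nuts lie flat and well inside the stop. The bolt is upright, the bystanders look undisturbed and the hand is clear.

```bash
python3 - <<'E'
from h import *
np.set_printoptions(precision=4,suppress=True)
a=np.load("side0.npz");f=np.load("sf.npz")
d=cv2.absdiff(a["image"],f["image"]).max(2)
for n,(u,v) in dict(bolt=(355,275),magnet=(316,199),bar=(220,204)).items(): print(n,d[v-18:v+18,u-12:u+12].mean())
w=np.load("wf.npz")
for p in [(299,35),(357,47),(319,70)]:
    c,_=blob(w,*p,r=14); print(S(ray(w,[c],.0065)[0]))
from station import manip
print(manip.sign_off())
E
```

```text
bolt 4.02662037037037
magnet 3.5231481481481484
bar 3.946759259259259
[0.0282 0.031 ]
[ 0.0284 -0.0309]
[-0.0005  0.0034]
the job is handed in; nothing more can be done
None
```

All three nuts are inside the stop and the job is handed in, at about 25 s of the 64 s allowed. I pushed each nut on its own, gently, with the nearly shut fingertips through the open mouth, then lifted the hand clear.

**Nut positions:** in the stop's frame, from the last wrist picture, the nut centres are at about (28, 31), (28, −31) and (0, 3) mm. The inside spans ±45 by ±60 mm, so all three are fully inside with margin, and they lie flat.

**Other things:** the bolt is still upright. The bolt, magnet and steel bar show almost no change between the first and last side pictures. The round block, square plate and mount I checked only by eye; they look unmoved.

**Forces:** every reading between moves was under about 2 N.

**Disagreements:**
- The wrist and fixed cameras disagreed by about 5 mm on the nut positions.
- The first descent drifted about 10 mm, so the first nut sat off-centre on the fingers. I backed off and re-centred mid-push, and nothing was disturbed.

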